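Clamp a test bar for a bending experiment

ROBOT

A 6-joint arm with a two-finger parallel gripper is mounted at the origin on a cart in front of the work surface, level with it; the furniture and walls round the work are solid. World frame = base frame: x ahead of the robot, y to its left, z up, the work surface at z = 0. Lengths are in m, angles in rad, forces in N, time in s.
With the tool pointing down it reaches from about 0.3 to 0.775 m from the base axis. Payload 14.6 kg.
Tool frame: the origin (TCP) lies at the very end of the fingers, on their centre line; the grasp point (between the pads) lies 19 mm behind it; z points along the fingers, y is the line along which they close (so a half turn about z gives the same grasp; the last joint's range is limited). The gripper opens to 94 mm and grips with 3 to 60 N. Pads are 16 mm wide; open, the fingers measure 119 mm over their backs; the gripper's body (75 mm by 177 mm) begins 78 mm behind the grasp point.
Start: joints at [-1.169, 0.3, 1.521, -0, 1.321, -0.067], TCP at [0.248, -0.491, 0.205] pointing down, gripper open.
Joint ranges: [-3.03, 3.03], [-0.79, 2.21], [0.23, 2.52], [-1.04, 4.18], [0, 3.07], [-2.55, 2.55]. Speed limits (rad/s): [2.22, 2.22, 2.57, 3.14, 3.14, 3.14].

INTERFACE

Orientations are given as [roll, pitch, yaw] about the fixed x, y, z axes, in that order (R = Rz(yaw) Ry(pitch) Rx(roll)).
In Python, from station import ctrl gives the robot as it stands.
- The arm moves only by the shell command python3 -m pendant 'ROWS' [OPENING] [FORCE]. ROWS is JSON, a list of rows, each a list of 2 entries, a list of its own where there are three numbers: the shift along the world's x, y, z in cm, then the turn about the world's z in rad. A call has 1 to 20 rows; each row shifts and turns the commanded pose from where the row before left it; what a row does not reach is not made up. A row lasts 1/12 s, in which the tool goes at most 41.7 mm and 7.16 degrees, less where a joint would pass 70% of its speed; a pose out of reach is approached as far as the arm can. A call is refused whole if a number of a shift passes 4.17 or a number of a turn 0.125, either way. A call with a gripper value outside its range is refused whole. OPENING is the opening, from 0 (shut) to 1 (fully open), set as the call begins (- or left out, the last holds). The fingers move at their own pace and stop on an object; FORCE is the grip in N (left out, the last holds). Time passes only in rows, so rows that do not move let the fingers close. It gives the time, the measured TCP pose, the force, the opening and the grip force at its end, in the units of the state.
- ctrl.get_obs(): the state, without advancing time (a new reading comes with each control period).
- ctrl.camera(name): name is "side" or "top"; returns a dict with "color" (384x512x3 uint8, red, green, blue), "intrinsics" (3x3 intrinsics, pixels), "camera_from_world" (4x4, takes a point from world to camera coordinates). Camera axes: x right, y down, z forward; pixel columns grow to the right and rows downward; lengths in m; the calibration is good to about 2 mm. A picture is of the moment at which its call begins. There is no depth.
- ctrl.hand_in(): hands the job in; it is judged then, once.
The state is a dict: "time_s": time; "qpos": joint angles; "joint_vel": joint speeds; "tau": joint torques, N m; "ee_pos": TCP position; "eef_rot": TCP orientation; "force": force on the tool from outside, world axes, zero at the start; "moment": the same for the moment, N m; "grip_width": finger opening in m; "grip_force": force on a finger pad.
Only numpy, scipy, OpenCV 4.12 (cv2) and the standard library are available. Lean on these libraries where they do the work, as an engineer would, in place of code of your own. Each camera call takes 0.05 s, during which the arm holds its last target. There are 200 camera calls.

TASK

Mount the aluminium test bar in the bench clamp for a bending experiment: lay it flat along the middle of the clamp's bed, under the pad, with one end against the upright column and the other end sticking out of the open front, and let go of it there. Then turn the T-handle clockwise until the rising resistance shows that the bar is firmly clamped (about 40 N at the pad, never more than 60 N), and let go. Leave the glassware and bottles round about standing where they are.

Things in the scene. Friction and masses are not known exactly. Their poses are not given: they have to be found in the camera images.
- clamp: grey cast bench clamp fixed to the table, C-shaped from the side. Origin: on the vertical screw axis at table level; x points from the open front to the column, z up. Base plate x -90..+75, y -42..+42, 14 mm high. Over-arm at the top 36 mm wide with a round boss, 34 mm diameter, on the screw axis, z 81..119 mm
- stop (a point): point on the middle of the column's front face (the stop for the bar's end), 35 mm behind the screw axis, 40 mm above the table; axes as the clamp's. Column 52 mm wide, 110 high. The bed before it is a plain steel block reaching from here 110 mm to the front, 44 wide; its top is level, its height set from job to job and not reported: 28 to 32 mm above the table
- pad: round steel pressure pad, 28 mm diameter, on the screw's lower end; origin at the centre of its flat underside, 55 to 59 mm above the table at the start. Goes straight down, does not turn. It is sprung: after touching the bar, clamping force (pad against bar) grows by about 25 N per mm of screw travel, 125 N per rad of handle
- grip (a point): centre of the T-handle's cross-bar: 76 mm long along x (ball ends 17), 12 wide, 16 high (z up), stem 11 mm; 163 to 167 mm up at the start. Clockwise from above screws down 5 mm per rad, handle sinking too; 1.5 to 3 rad to reach the bar. The handle twists on the screw by a spring, 3 N m/rad; screw friction about 0.3 N m, plus 0.005 N m per N of clamping. Screw stays put when let go
- bar: plain straight aluminium bar lying flat on the table to the robot's right, 180 x 25 x 16 mm (x, y, z), 0.13 to 0.27 kg; origin at the centre of its underside, x along its length; both ends alike
- pot: bystander: small clear plastic pot with a white ribbed screw cap, 32 mm across, 58 high, between the bar and the clamp's far end; origin at the centre of its underside
- beaker: bystander: small glass beaker, 50 mm across, 71 high; origin at the centre of its underside
- petri: bystander: glass petri dish, 94 mm across, 16 high; origin at the centre of its underside
- vial: bystander: small amber glass vial with a push-on cap, 21 mm across, 53 high; origin at the centre of its underside
Mind the look-alikes: they are no part of the job. Of the things that look like the clamp, the larger one is meant.

How it is judged:
By the outcome, as a careful person would: the job done as asked, in the order asked, and still so for the second after the job is handed in, with the robot touching nothing.
It also fails if it takes over 72 s, if anything falls off the work surface, if the arm or the gripper's body presses on something with over 40 N, if the wrist force passes 120 N, or if a joint passes its speed limit or range.

## Working session

There is one attempt and no reset: what is moved stays moved. The work goes in short steps, Python scripts to look and compute and a shell command to move; the robot and the scene stay as the last step left them, time stands still between calls to the robot, and variables do not carry over. Pictures are saved under pics/ and viewed, at most 10 in all, crops included, and the job is handed in when it is done.

```bash
mkdir -p pics; ls; python3 - <<'E'
from station import ctrl
import cv2,numpy as np
for n in("top","side"):
    c=ctrl.camera(n);cv2.imwrite(f"pics/{n}0.png",cv2.resize(c["color"][:,:,::-1],(800,600),interpolation=cv2.INTER_CUBIC))
    print(n,c["intrinsics"],c["camera_from_world"])
o=ctrl.get_obs();print(o)
E
```

```text
pics
top [[401.69799747   0.         257.91578944]
 [  0.         401.69799747 192.81955669]
 [  0.           0.           1.        ]] [[-0.02305612 -0.99966614 -0.0116627  -0.02425265]
 [-0.99193325  0.02432915 -0.12440465  0.57584947]
 [ 0.12464686  0.00870033 -0.99216302  1.33707086]
 [ 0.          0.          0.          1.        ]]
side [[362.24196061   0.         255.02459731]
 [  0.         362.24196061 197.24196651]
 [  0.           0.           1.        ]] [[ 0.99593213 -0.08684681 -0.02401722 -0.55425147]
 [-0.06050837 -0.44708948 -0.89244032  0.11180005]
 [ 0.06676775  0.89026323 -0.45052574  1.09027925]
 [ 0.          0.          0.          1.        ]]
{'time_s': 0.1, 'qpos': array([-1.16858654e+00,  3.00422916e-01,  1.52149281e+00,  7.09225589e-07,
        1.32067524e+00, -6.66017934e-02]), 'joint_vel': array([ 0.00039204, -0.00256183,  0.0009104 , -0.00018119, -0.00106012,
       -0.0007925 ]), 'tau': array([ 7.90953873e-04, -5.32645476e+01, -3.53280044e+01,  7.09546963e-02,
        2.34974711e-02, -5.41561940e-05]), 'ee_pos': array([ 0.24841545, -0.49045834,  0.20495009]), 'eef_rot': array([-3.14059660e+00, -6.71257581e-05,  4.68811374e-01]), 'force': array([ 0.50746673, -0.67546561,  0.36845731]), 'moment': array([ 0.04441551, -0.02110956,  0.027966  ]), 'grip_force': 0.0, 'grip_width': 0.09401968354932701}
```

View pics/top0.png

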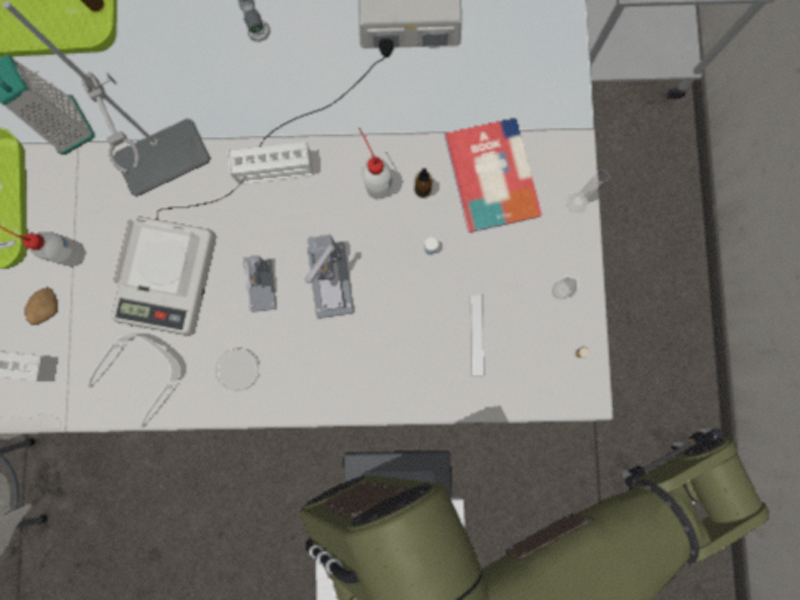

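View pics/side0.png

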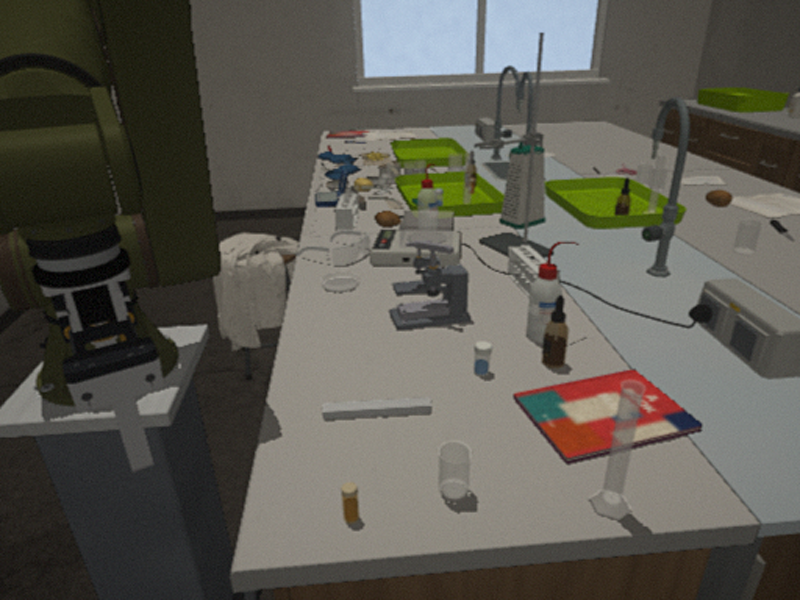

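The top view shows the larger clamp at about (330,277), its open front facing the robot, and the bar at (477,335). The pot is at (431,245), the beaker at (563,288), the vial at (583,352) and the petri dish at (238,369). Next I'll zoom in on the clamp and the bar.

```bash
cat > h.py <<'E'
from station import ctrl
import cv2,numpy as np
def ray(c,u,v):
    T=c["camera_from_world"];R=T[:3,:3];d=R.T@np.linalg.inv(c["intrinsics"])@[u,v,1];return -R.T@T[:3,3],d
def at(c,u,v,z):
    o,d=ray(c,u,v);return o+d*(z-o[2])/d[2]
def pix(c,p):
    q=c["camera_from_world"]@np.append(p,1);w=c["intrinsics"]@q[:3];return w[:2]/w[2]
def crop(c,x0,y0,w,h,s):
    return cv2.resize(c["color"][y0:y0+h,x0:x0+w,::-1],None,fx=s,fy=s,interpolation=cv2.INTER_CUBIC)
E
python3 - <<'E'
from h import *
t=ctrl.camera("top");s=ctrl.camera("side")
# tiles: top 180..320 x 140..250 ; side 240..320,140..215
a=crop(t,185,140,50,75,8);b=crop(s,240,140,66,75,6)
b=cv2.copyMakeBorder(b,0,600-b.shape[0],0,0,cv2.BORDER_CONSTANT)
cv2.imwrite("pics/c1.png",np.hstack([a,b])); print(a.shape,b.shape)
g=t["color"].astype(int)
m=(g[180:250,290:325].min(2)>0)
gray=cv2.cvtColor(t["color"],cv2.COLOR_RGB2GRAY)
print(gray[210,292:320]);print(gray[182:246,305])
E
```

```text
(600, 400, 3) (600, 396, 3)
[187 188 187 186 189 188 188 186 187 180 192 203 205 206 203 200 185 183
 187 188 188 187 186 187 188 185 188 187]
[190 186 186 186 187 188 195 200 203 200 202 201 200 202 200 202 202 201
 202 203 203 202 205 204 203 203 205 204 206 204 205 205 205 205 205 205
 206 206 205 206 206 206 207 206 206 206 205 207 207 207 208 209 206 207
 207 206 208 206 184 182 189 189 190 189]
```

View pics/c1.png

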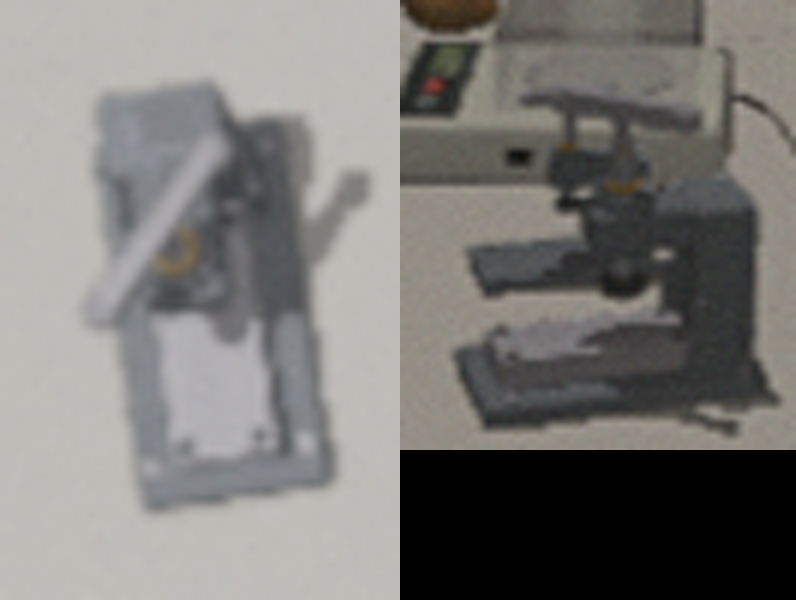

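```bash
python3 - <<'E'
from h import *
from scipy.optimize import least_squares
t=ctrl.camera("top");s=ctrl.camera("side")
print("cam",ray(t,0,0)[0],ray(s,0,0)[0])
T=lambda x,y:np.array([185+x/8-.5+.0,140+y/8-.5]); S=lambda x,y:np.array([240+(x-400)/6-.5,140+y/6-.5])
K=[(t,T(148,508),(-.09,.042,.007)),(t,T(332,482),(-.09,-.042,.007)),(t,T(305,120),(.075,-.042,.014)),(t,T(176,250),(0,0,.12)),
(s,S(488,425),(-.09,-.042,0)),(s,S(775,402),(.075,-.042,0)),(s,S(455,348),(-.09,.042,.014)),(t,T(213,82),(.075,-.026,.11)),(t,T(98,97),(.075,.026,.11))]
def W(p,q):
    c,n=np.cos(p[2]),np.sin(p[2]);return np.array([p[0]+c*q[0]-n*q[1],p[1]+n*q[0]+c*q[1],q[2]])
f=lambda p:np.concatenate([pix(c,W(p,q))-u for c,u,q in K])
r=least_squares(f,[at(t,*T(176,250),.12)[0],at(t,*T(176,250),.12)[1],0],loss="soft_l1")
print("clamp",r.x,r.fun.reshape(-1,2).round(1) if r.fun.size else 0, f(r.x).reshape(-1,2).round(1).tolist())
e1,e2=at(t,*T(97,312),.167),at(t,*T(218,150),.167);print("handle",e1,e2,(e1+e2)/2,np.arctan2(*(e2-e1)[1::-1]),np.linalg.norm(e2-e1))
g=cv2.cvtColor(t["color"],cv2.COLOR_RGB2GRAY)[175:250,290:325]
m=(g>196).astype(np.uint8);n,l,st,ce=cv2.connectedComponentsWithStats(m);i=1+st[1:,4].argmax();print(st[i])
ys,xs=np.where(l==i);P=np.array([at(t,x+290,y+175,.016)[:2] for x,y in zip(xs,ys)])
print("bar",cv2.minAreaRect((P*1000).astype(np.float32)),P.mean(0))
b=P-P.mean(0);w,v=np.linalg.eigh(b.T@b);print("axis yaw",np.arctan2(v[1,1],v[0,1]))
for nme,c,u,v,z in(("pot",t,431/1.5625,245/1.5625,.058),("petri",t,238/1.5625,369/1.5625,.01),("beaker",t,563/1.5625,288/1.5625,.04),("vial",t,583/1.5625,352/1.5625,.053)):print(nme,at(c,u,v,z))
E
```

```text
cam [ 0.40398338 -0.04988744  1.39794777] [ 0.4859662  -0.96878588  0.57766216]
clamp [0.64068209 0.12433362 0.1174126 ] [[-0.3  0.4]
 [ 0.6  0.2]
 [-2.3 -0.9]
 [ 0.5 -0.1]
 [-1.1  0.9]
 [-1.  -1.1]
 [-0.5 -1.2]
 [ 1.3 -1.9]
 [-0.  -1.6]] [[-0.3, 0.4], [0.6, 0.2], [-2.3, -0.9], [0.5, -0.1], [-1.1, 0.9], [-1.0, -1.1], [-0.5, -1.2], [1.3, -1.9], [-0.0, -1.6]]
handle [0.60814249 0.15032224 0.167     ] [0.67106851 0.10270033 0.167     ] [0.6396055  0.12651129 0.167     ] -0.6478338755506525 0.07891470205118867
[ 12  14   8  51 272]
bar ((500.860595703125, -200.0693359375), (21.583282470703125, 172.36976623535156), 89.13186645507812) [ 0.4959247  -0.19828058]
axis yaw 3.1291338844027505
pot [ 0.69416688 -0.10188306  0.058     ]
petri [0.43677424 0.32960826 0.01      ]
beaker [ 0.59520027 -0.38736548  0.04      ]
vial [ 0.45464601 -0.41908176  0.053     ]
```

```bash
python3 -m pendant '[[[1.9,2.64,-0.7],-0.0437],[[1.9,2.64,-0.7],-0.0437],[[1.9,2.64,-0.7],-0.0437],[[1.9,2.64,-0.7],-0.0437],[[1.9,2.64,-0.7],-0.0437],[[1.9,2.64,-0.7],-0.0437],[[1.9,2.64,-0.7],-0.0437],[[1.9,2.64,-0.7],-0.0437],[[1.9,2.64,-0.7],-0.0437],[[1.9,2.64,-0.7],-0.0437],[[1.9,2.64,-0.7],-0.0437],[[0,0,0],0],[[0,0,0],0]]' 1 50
python3 - <<'E'
from h import *
t=ctrl.camera("top");s=ctrl.camera("side")
p=np.array([.6407,.1243,.1174])
im={0:t["color"].copy(),1:s["color"].copy()};C=[t,s]
k=4
out=[]
for i,(x0,y0,w,h) in enumerate([(185,140,50,75),(238,140,75,75)]):
    a=crop(C[i],x0,y0,w,h,8 if i==0 else 5)
    sc=8 if i==0 else 5
    def W(q):
        c,n=np.cos(p[2]),np.sin(p[2]);return np.array([p[0]+c*q[0]-n*q[1],p[1]+n*q[0]+c*q[1],q[2]])
    def pl(L,col):
        P=np.array([(pix(C[i],W(q))-[x0,y0]+.5)*sc for q in L]).astype(np.int32);cv2.polylines(a,[P],True,col,1)
    for z in(0,.014):pl([(-.09,-.042,z),(.075,-.042,z),(.075,.042,z),(-.09,.042,z)],(0,0,255))
    pl([(-.075,-.022,.03),(.035,-.022,.03),(.035,.022,.03),(-.075,.022,.03)],(0,255,0))
    pl([(.035,-.026,.11),(.075,-.026,.11),(.075,.026,.11),(.035,.026,.11)],(255,0,0))
    pl([(.017*np.cos(q),.017*np.sin(q),.119) for q in np.linspace(0,6.28,20)],(0,255,255))
    out.append(cv2.copyMakeBorder(a,0,600-a.shape[0],0,0,cv2.BORDER_CONSTANT))
cv2.imwrite("pics/ov.png",np.hstack(out))
E
```

```text
time_s: 1.38
ee_pos: [0.4579, -0.1991, 0.1281]
eef_rot: [-3.141, 0.001, -0.009]
force: [-1.0, -0.2, -1.2]
grip_width: 0.094
grip_force: 0.0
```

View pics/ov.png

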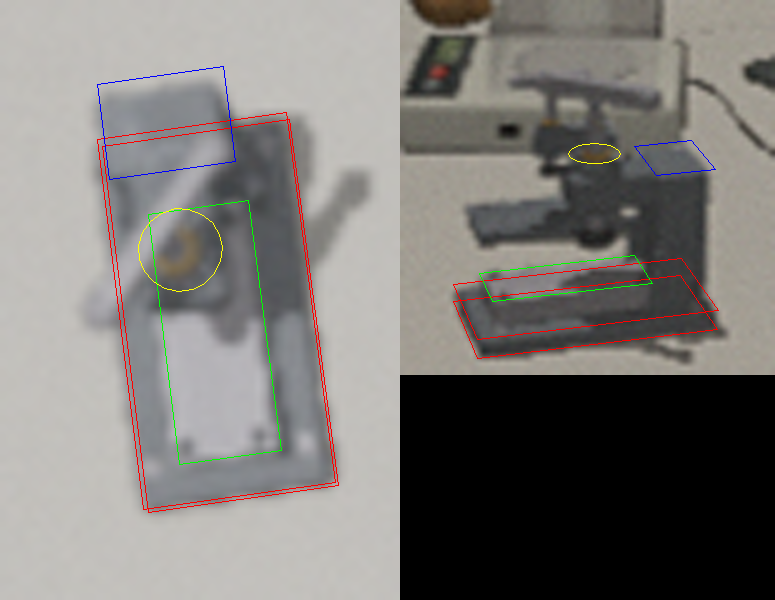

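The overlay of my model agrees with the clamp to about 1 px in the front half: bed front edge near (230,458), boss ring near (178,250). Next I'll pick up the bar.

```bash
python3 -m pendant '[[[0,0,-3],0],[[0,0,-3],0],[[0,0,-3],0],[[0,0,-2.2],0],[[0,0,-1.2],0],[[0,0,0],0],[[0,0,0],0]]' 1 50
python3 -m pendant '[[[0,0,0],0],[[0,0,0],0],[[0,0,0],0],[[0,0,0],0],[[0,0,0],0],[[0,0,0],0],[[0,0,0],0],[[0,0,0],0],[[0,0,0],0],[[0,0,0],0],[[0,0,0],0],[[0,0,0],0]]' 0 50
```

```text
time_s: 2.07
ee_pos: [0.4571, -0.2011, 0.0047]
eef_rot: [-3.141, 0.0, -0.013]
force: [0.7, -0.0, 0.2]
grip_width: 0.0942
grip_force: 0.0
time_s: 3.07
ee_pos: [0.4575, -0.2002, 0.0044]
eef_rot: [-3.142, 0.0, -0.012]
force: [-0.8, 0.2, -0.7]
grip_width: 0.0241
grip_force: 50.0
```

```bash
python3 -m pendant '[[[0,0,1.5],0],[[0,0,2.5],0],[[0,0,3],0],[[0,0,3],0],[[0,1.5,0],0.012],[[0.15,3,0],0.012],[[0.2,3,0],0.012],[[0.2,3,0],0.012],[[0.2,3,0],0.012],[[0.2,3,0],0.012],[[0.2,3,0],0.012],[[0.2,3,0],0.012],[[0.2,3,0],0.012],[[0,3,0],0.012],[[0,2,0],0.009],[[0,0,0],0],[[0,0,0],0]]'
python3 - <<'E'
from h import *
t=ctrl.camera("top");s=ctrl.camera("side")
a=crop(t,180,140,80,120,5);b=crop(s,220,130,95,110,4)
b=cv2.copyMakeBorder(b,0,600-b.shape[0],0,0,cv2.BORDER_CONSTANT)
cv2.imwrite("pics/pre.png",np.hstack([a,b]));print(a.shape,b.shape)
E
```

```text
time_s: 4.48
ee_pos: [0.4727, 0.1053, 0.1042]
eef_rot: [3.141, 0.001, 0.119]
force: [0.3, -0.4, -2.5]
grip_width: 0.0247
grip_force: 50.0
(600, 400, 3) (600, 380, 3)
```

View pics/pre.png

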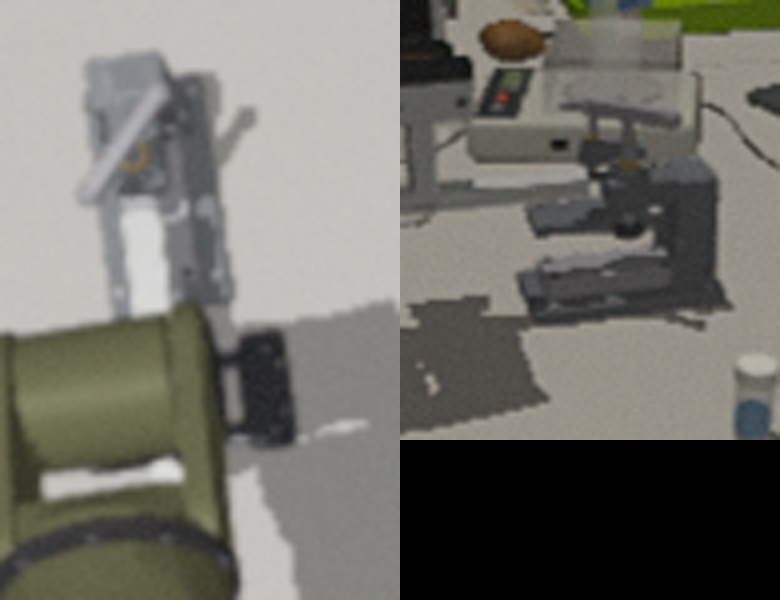

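```bash
python3 - <<'E'
from h import *
t=ctrl.camera("top");s=ctrl.camera("side")
y=.119
def B(x,v,z):return np.array([.4727+x*np.cos(y)-v*np.sin(y),.1053+x*np.sin(y)+v*np.cos(y),z])
for d in(0,.02,.04):
  print(d,[((pix(s,B(x,v,z-d*x))-[220,130]+.5)*8).round().tolist() for x,v,z in((.134,-.0125,.0998),(.134,-.0125,.1158),(.03,-.0125,.0998),(.03,-.0125,.1158))])
b=crop(s,220,160,50,30,14);cv2.imwrite("pics/end.png",b)
print("x14 offset: v row160")
print([((pix(s,B(x,v,z))-[220,160]+.5)*14).round().tolist() for x,v,z in((.134,-.0125,.0998),(.134,-.0125,.1158),(.134,.0125,.1158),(.05,-.0125,.0998),(.05,-.0125,.1158))])
E
```

```text
0 [[379.0, 388.0], [379.0, 352.0], [127.0, 415.0], [125.0, 379.0]]
0.02 [[379.0, 394.0], [379.0, 358.0], [127.0, 417.0], [125.0, 380.0]]
0.04 [[379.0, 400.0], [379.0, 364.0], [127.0, 418.0], [125.0, 382.0]]
x14 offset: v row160
[[663.0, 260.0], [663.0, 196.0], [638.0, 156.0], [308.0, 298.0], [306.0, 234.0]]
```

View pics/end.png

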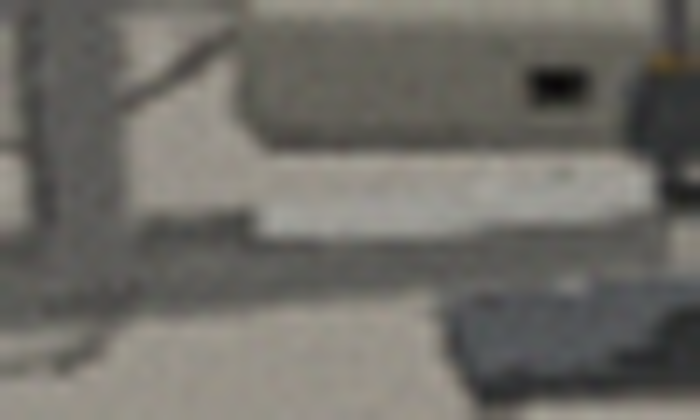

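```bash
python3 -m pendant '[[[0,0,-2],0],[[0,0,-2],0],[[0,0,-1.4],0],[[0,0,-0.7],0],[[0,0,0],0],[[1,0.12,0],0],[[1,0.12,0],0],[[1,0.12,0],0],[[1,0.12,0],0],[[1,0.12,0],0],[[0.5,0.06,0],0],[[0.5,0.06,0],0],[[0,0,0],0],[[0,0,0],0]]'
python3 - <<'E'
from h import *
t=ctrl.camera("top");s=ctrl.camera("side")
a=crop(t,190,150,50,75,8);b=crop(s,240,145,66,66,6)
b=cv2.copyMakeBorder(b,0,600-b.shape[0],0,0,cv2.BORDER_CONSTANT)
cv2.imwrite("pics/ins.png",np.hstack([a,b]))
E
```

```text
time_s: 5.85
ee_pos: [0.5329, 0.1118, 0.0436]
eef_rot: [-3.142, -0.0, 0.117]
force: [-0.5, 0.0, -2.1]
grip_width: 0.0242
grip_force: 50.0
```

View pics/ins.png

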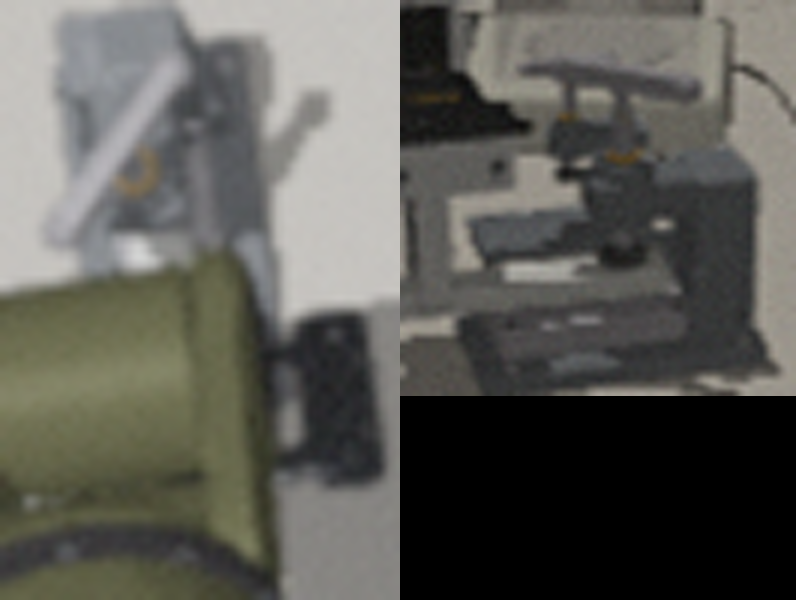

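The bar slides level under the pad, its end close to the column face at (680,275), with no contact force. I'll push on gently to the stop.

```bash
python3 -m pendant '[[[0.3,0.035,0],0],[[0.2,0.023,0],0],[[0.1,0.012,0],0],[[0,0,0],0]]'; for i in 1; do python3 -m pendant '[[[0.1,0.012,0],0],[[0,0,0],0]]';python3 -m pendant '[[[0.1,0.012,0],0],[[0,0,0],0]]'; python3 -m pendant '[[[0.1,0.012,0],0],[[0,0,0],0]]'; done
```

```text
time_s: 6.28
ee_pos: [0.5392, 0.1127, 0.0435]
eef_rot: [-3.142, -0.0, 0.117]
force: [-0.2, -0.0, -2.6]
grip_width: 0.0244
grip_force: 50.0
time_s: 6.45
ee_pos: [0.5401, 0.1128, 0.0434]
eef_rot: [-3.142, 0.0, 0.117]
force: [0.5, 0.1, -2.4]
grip_width: 0.0246
grip_force: 50.0
time_s: 6.62
ee_pos: [0.5411, 0.1129, 0.0434]
eef_rot: [-3.142, -0.0, 0.117]
force: [0.6, -0.6, -1.6]
grip_width: 0.0242
grip_force: 50.0
time_s: 6.78
ee_pos: [0.5421, 0.113, 0.0435]
eef_rot: [-3.142, -0.0, 0.117]
force: [0.2, 0.0, -1.4]
grip_width: 0.0242
grip_force: 50.0
```

```bash
python3 -m pendant '[[[0.1,0.012,0],0],[[0,0,0],0]]'|sed -n '2p;4p'; python3 -m pendant '[[[0.1,0.012,0],0],[[0,0,0],0]]'|sed -n '2p;4p'; python3 -m pendant '[[[0.1,0.012,0],0],[[0,0,0],0]]'|sed -n '2p;4p'
```

```text
ee_pos: [0.5422, 0.113, 0.0431]
force: [-4.3, -1.5, -0.8]
ee_pos: [0.5423, 0.113, 0.0426]
force: [-9.5, -2.0, 0.3]
ee_pos: [0.5423, 0.113, 0.0422]
force: [-16.7, -3.4, 1.5]
```

```bash
python3 -m pendant '[[[-0.25,-0.03,0],0],[[0,0,-0.3],0],[[0,0,-0.2],0],[[0,0,0],0]]'|sed -n '2p;4p'; python3 -m pendant '[[[0,0,-0.2],0],[[0,0,0],0]]'|sed -n '2p;4p'; python3 -m pendant '[[[0,0,-0.2],0],[[0,0,0],0]]'|sed -n '2p;4p'; python3 -m pendant '[[[0,0,-0.2],0],[[0,0,0],0]]'|sed -n '2p;4p'
```

```text
ee_pos: [0.5422, 0.113, 0.0379]
force: [-3.6, -0.0, -2.3]
ee_pos: [0.5422, 0.113, 0.0363]
force: [-5.3, -0.5, -1.0]
ee_pos: [0.5422, 0.113, 0.0355]
force: [-14.3, -2.4, 16.4]
ee_pos: [0.5429, 0.1131, 0.034]
force: [-12.7, -2.8, 18.5]
```

```bash
python3 -m pendant '[[[0,0,0],0],[[0,0,0],0],[[0,0,0],0],[[0,0,0],0],[[0,0,0],0],[[0,0,0],0],[[0,0,0],0],[[0,0,0],0]]' 0.7; python3 -m pendant '[[[0,0,2],0],[[0,0,4],0],[[0,0,4],0],[[0,0,4],0],[[-3,0,3],0],[[-4,0,0],0],[[-4,0,0],0],[[-4,0,0],0],[[0,-4,0],0],[[0,-4,0],0],[[0,-4,0],0],[[0,-4,0],0],[[0,-4,0],0],[[0,0,0],0]]'
python3 - <<'E'
from h import *
t=ctrl.camera("top");s=ctrl.camera("side")
a=crop(t,185,140,50,75,8);b=crop(s,240,145,66,66,6)
b=cv2.copyMakeBorder(b,0,600-b.shape[0],0,0,cv2.BORDER_CONSTANT)
cv2.imwrite("pics/rel.png",np.hstack([a,b]))
E
```

```text
time_s: 8.78
ee_pos: [0.5425, 0.1131, 0.0324]
eef_rot: [3.142, -0.0, 0.117]
force: [0.4, 0.9, -0.1]
grip_width: 0.0659
grip_force: 0.0
time_s: 9.95
ee_pos: [0.3926, -0.0922, 0.2021]
eef_rot: [3.14, -0.0, 0.111]
force: [0.2, -0.1, -0.5]
grip_width: 0.0657
grip_force: 0.0
```

View pics/rel.png

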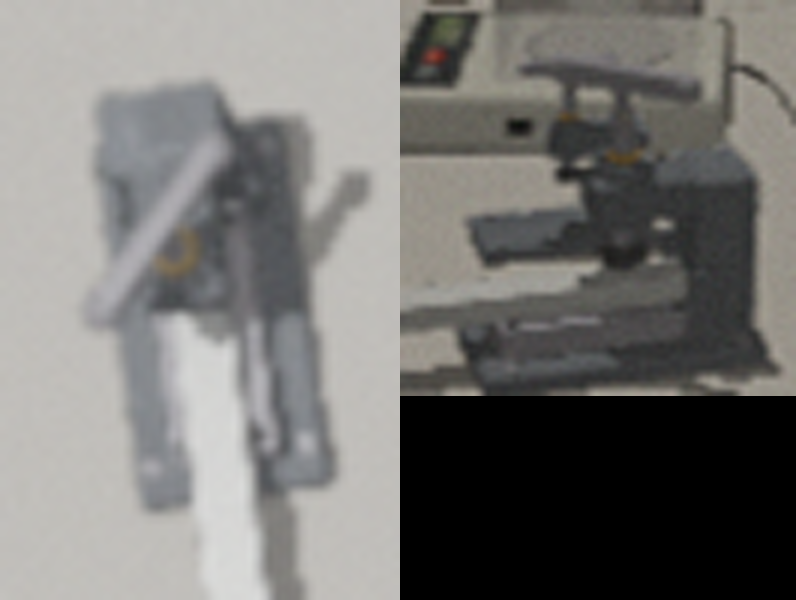

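```bash
python3 - <<'E'
from h import *
t=ctrl.camera("top")
g=cv2.cvtColor(t["color"],cv2.COLOR_RGB2GRAY)[176:225,195:232]
m=(g>202).astype(np.uint8);n,l,st,ce=cv2.connectedComponentsWithStats(m);i=1+st[1:,4].argmax();print(st[i])
ys,xs=np.where(l==i);P=np.array([at(t,x+195,y+176,.046)[:2] for x,y in zip(xs,ys)])
print(cv2.minAreaRect((P*1000).astype(np.float32)))
p=np.array([.6407,.1243]);R=np.array([[np.cos(.117),-np.sin(.117)],[np.sin(.117),np.cos(.117)]])
for y in range(0,49,4):
    x=xs[ys==y]
    if len(x): print(y+176,x.min()+195,x.max()+195,((at(t,x.mean()+195,y+176,.046)[:2]-p)@R*1000).round(1))
E
```

```text
[ 13   5  10  36 211]
((558.4560546875, 119.14767456054688), (122.31778717041016, 22.988588333129883), 6.8208909034729)
184 208 213 [-32.6   2.3]
188 208 213 [-46.2   4. ]
192 209 214 [-60.3   2.3]
196 209 214 [-73.9   4. ]
200 210 215 [-87.9   2.4]
204 210 215 [-101.4    4.1]
208 210 216 [-115.2    4.1]
212 210 216 [-128.6    5.8]
216 211 216 [-142.2    5.9]
```

```bash
python3 - <<'E'
from h import *
t=ctrl.camera("top");g=np.mean([ctrl.camera("top")["color"].mean(2) for _ in range(6)],0)
for r in(182,186,190,194,200,206):print(r,g[r,198:230].round().astype(int).tolist())
p=np.array([.6407,.1243]);R=np.array([[np.cos(.117),-np.sin(.117)],[np.sin(.117),np.cos(.117)]])
for z in(.014,.03,.046):print(z,[(u,((at(t,u,192,z)[:2]-p)@R*1000).round(1).tolist()) for u in(202,208,214,220,226)])
E
```

```text
182 [183, 167, 146, 138, 138, 138, 147, 169, 186, 200, 207, 199, 190, 170, 152, 170, 155, 127, 159, 143, 100, 118, 136, 137, 134, 118, 126, 169, 188, 189, 190, 189]
186 [189, 183, 160, 138, 137, 136, 140, 168, 180, 201, 211, 210, 210, 210, 210, 207, 171, 128, 159, 175, 145, 111, 127, 138, 138, 129, 121, 165, 187, 189, 189, 189]
190 [190, 188, 171, 147, 139, 138, 137, 145, 170, 183, 200, 210, 211, 211, 212, 210, 202, 171, 163, 177, 148, 104, 117, 134, 136, 136, 123, 142, 176, 187, 189, 189]
194 [189, 189, 187, 163, 138, 136, 135, 140, 172, 173, 197, 212, 212, 212, 212, 212, 209, 173, 107, 104, 150, 138, 99, 123, 160, 165, 142, 120, 161, 185, 189, 189]
200 [189, 190, 188, 175, 151, 139, 138, 138, 137, 136, 145, 192, 211, 213, 212, 213, 213, 211, 173, 104, 88, 103, 119, 128, 127, 124, 124, 131, 157, 181, 188, 188]
206 [190, 190, 189, 190, 190, 189, 189, 189, 190, 190, 190, 190, 204, 213, 214, 214, 214, 213, 206, 173, 131, 127, 128, 134, 169, 188, 190, 189, 189, 190, 189, 189]
0.014 [(202, [-51.1, 38.6]), (208, [-54.0, 17.9]), (214, [-56.9, -2.8]), (220, [-59.9, -23.5]), (226, [-62.8, -44.2])]
0.03 [(202, [-53.4, 36.5]), (208, [-56.3, 16.0]), (214, [-59.2, -4.4]), (220, [-62.2, -24.9]), (226, [-65.1, -45.3])]
0.046 [(202, [-55.8, 34.3]), (208, [-58.7, 14.1]), (214, [-61.5, -6.1]), (220, [-64.4, -26.3]), (226, [-67.3, -46.5])]
```

```bash
python3 -m pendant '[[[1.235,1.09,0.125],0.119],[[1.235,1.09,0.125],0.119],[[1.235,1.09,0.125],0.119],[[1.235,1.09,0.125],0.119],[[1.235,1.09,0.125],0.119],[[1.235,1.09,0.125],0.119],[[1.235,1.09,0.125],0.119],[[1.235,1.09,0.125],0.119],[[1.235,1.09,0.125],0.119],[[1.235,1.09,0.125],0.119],[[1.235,1.09,0.125],0.119],[[1.235,1.09,0.125],0.119],[[1.235,1.09,0.125],0.119],[[1.235,1.09,0.125],0.119],[[1.235,1.09,0.125],0.119],[[1.235,1.09,0.125],0.119],[[1.235,1.09,0.125],0.119],[[1.235,1.09,0.125],0.119],[[1.235,1.09,0.125],0.119],[[1.235,1.09,0.125],0.119]]' 0.6
python3 -m pendant '[[[0,0,0],0],[[0,0,0],0],[[0,0,0],0]]'; python3 -c "
from station import ctrl;o=ctrl.get_obs();print(o['qpos'],o['moment'])"
```

```text
time_s: 12.12
ee_pos: [0.6404, 0.1322, 0.2267]
eef_rot: [-3.141, -0.0, 2.504]
force: [-1.0, -0.1, -0.3]
grip_width: 0.0567
grip_force: 0.0
time_s: 12.37
ee_pos: [0.6395, 0.131, 0.2266]
eef_rot: [-3.141, -0.0, 2.494]
force: [0.7, -0.3, -0.3]
grip_width: 0.0562
grip_force: 0.0
[ 1.45936634e-01  5.23285380e-01  1.16117514e+00 -5.30556028e-05
  1.45773053e+00 -7.77455891e-01] [-0.01649689 -0.12305162  0.01111025]
```

```bash
python3 -m pendant '[[[0,-0.55,-1],0],[[0,0,-2.5],0],[[0,0,-2.5],0],[[0,0,-1.5],0],[[0,0,-0.5],0],[[0,0,0],0],[[0,0,0],0]]'
python3 -m pendant '[[[0,0,0],0],[[0,0,0],0],[[0,0,0],0],[[0,0,0],0],[[0,0,0],0],[[0,0,0],0],[[0,0,0],0],[[0,0,0],0],[[0,0,0],0],[[0,0,0],0]]' 0 30; python3 -c "
from station import ctrl;o=ctrl.get_obs();print(o['qpos'],o['moment'])"
```

```text
time_s: 12.95
ee_pos: [0.6402, 0.1252, 0.1478]
eef_rot: [3.141, 0.001, 2.496]
force: [-0.1, -0.4, 0.7]
grip_width: 0.0564
grip_force: 0.0
time_s: 13.78
ee_pos: [0.6401, 0.1257, 0.1469]
eef_rot: [3.141, 0.0, 2.497]
force: [0.6, 1.3, -0.7]
grip_width: 0.0118
grip_force: 29.8
[ 1.37690107e-01  5.76057656e-01  1.26612124e+00  7.61194319e-05
  1.29916059e+00 -7.88747564e-01] [ 0.29683752 -0.34105114  0.1199377 ]
```

```bash
cat > m.py <<'E'
from h import *
M=[];
for _ in range(4):
    ctrl.camera("top");o=ctrl.get_obs();M.append(np.r_[o["moment"],o["force"]])
print(np.mean(M,0).round(3),np.std(M,0)[2].round(3),"yaw",o["eef_rot"][2].round(3),"pos",o["ee_pos"].round(4),"q6",o["qpos"][5].round(2),"w",o["grip_width"].round(4))
E
python3 m.py
python3 -m pendant '[[[0,0,-0.05],-0.1],[[0,0,-0.05],-0.1],[[0,0,-0.05],-0.1],[[0,0,-0.05],-0.1],[[0,0,-0.05],-0.1],[[0,0,-0.05],-0.1]]'>/dev/null; python3 m.py
python3 -m pendant '[[[0,0,-0.05],-0.1],[[0,0,-0.05],-0.1],[[0,0,-0.05],-0.1],[[0,0,-0.05],-0.1],[[0,0,-0.05],-0.1],[[0,0,-0.05],-0.1]]'>/dev/null; python3 m.py
```

```text
Traceback (most recent call last):
  File "m.py", line 5, in <module>
    print(np.mean(M,0).round(3),np.std(M,0)[2].round(3),"yaw",o["eef_rot"][2].round(3),"pos",o["ee_pos"].round(4),"q6",o["qpos"][5].round(2),"w",o["grip_width"].round(4))
                                                                                                                                                 ^^^^^^^^^^^^^^^^^^^^^
AttributeError: 'float' object has no attribute 'round'
Traceback (most recent call last):
  File "m.py", line 5, in <module>
    print(np.mean(M,0).round(3),np.std(M,0)[2].round(3),"yaw",o["eef_rot"][2].round(3),"pos",o["ee_pos"].round(4),"q6",o["qpos"][5].round(2),"w",o["grip_width"].round(4))
                                                                                                                                                 ^^^^^^^^^^^^^^^^^^^^^
AttributeError: 'float' object has no attribute 'round'
Traceback (most recent call last):
  File "m.py", line 5, in <module>
    print(np.mean(M,0).round(3),np.std(M,0)[2].round(3),"yaw",o["eef_rot"][2].round(3),"pos",o["ee_pos"].round(4),"q6",o["qpos"][5].round(2),"w",o["grip_width"].round(4))
                                                                                                                                                 ^^^^^^^^^^^^^^^^^^^^^
AttributeError: 'float' object has no attribute 'round'
```

```bash
sed -i 's/o\["grip_width"\].round(4)/round(o["grip_width"],4)/' m.py
python3 m.py
python3 -m pendant '[[[0,0,-0.05],-0.1],[[0,0,-0.05],-0.1],[[0,0,0],0]]'>/dev/null; python3 m.py
```

```text
[ 1.365 -3.722  0.361 20.782  7.81  -5.507] 0.036 yaw 1.298 pos [0.6424 0.1265 0.1416] q6 0.41 w 0.0119
[ 1.234 -4.31   0.396 23.456  7.063 -5.776] 0.053 yaw 1.097 pos [0.6428 0.1263 0.1407] q6 0.61 w 0.012
```

```bash

python3 -m pendant '[[[0.2,0.06,0],0],[[0.2,0.06,0],0],[[0,0,0],0]]'>/dev/null; python3 m.py
python3 -m pendant '[[[0,0,-0.05],-0.1],[[0,0,-0.05],-0.1],[[0,0,0],0]]'>/dev/null; python3 m.py
```

```text
[-0.159  0.739  0.286 -4.602 -0.848  4.595] 0.014 yaw 1.097 pos [0.6436 0.1266 0.1403] q6 0.61 w 0.0117
[-0.558  0.34   0.263 -1.711 -3.077  5.617] 0.016 yaw 0.901 pos [0.6441 0.1264 0.1393] q6 0.81 w 0.0119
```

```bash

python3 -m pendant '[[[0,-0.03,-0.03],-0.1],[[0,0,-0.04],-0.1],[[0,0,0],0]]'>/dev/null; python3 m.py
python3 -m pendant '[[[0,-0.03,-0.05],-0.1],[[0,0,-0.05],-0.05],[[0,0,0],0]]'>/dev/null; python3 m.py
```

```text
[-0.826 -0.452  0.287  2.329 -4.559  3.227] 0.018 yaw 0.701 pos [0.6443 0.1261 0.1384] q6 1.01 w 0.0118
[-0.921 -0.51   0.379  3.124 -4.593  5.879] 0.036 yaw 0.551 pos [0.6445 0.1258 0.1378] q6 1.16 w 0.0119
```

```bash
sed -i 's/range(4)/range(6)/' m.py
python3 -m pendant '[[[0.03,-0.06,-0.02],-0.05],[[0,0,0],0]]'>/dev/null; python3 m.py
python3 -m pendant '[[[0.02,-0.03,-0.02],-0.05],[[0,0,0],0]]'>/dev/null; python3 m.py
```

```text
[-0.486 -0.238  0.439  1.149 -2.687  6.846] 0.034 yaw 0.501 pos [0.6447 0.1256 0.1377] q6 1.21 w 0.0121
[-0.321 -0.079  0.434  0.593 -1.487  7.113] 0.008 yaw 0.452 pos [0.6448 0.1255 0.1375] q6 1.26 w 0.012
```

```bash

python3 -m pendant '[[[0.02,-0.02,-0.0],-0.05],[[0,0,0],0]]'>/dev/null; python3 m.py
python3 -m pendant '[[[0.02,-0.02,-0.0],-0.04],[[0,0,0],0]]'>/dev/null; python3 m.py;python3 m.py
```

```text
[-0.242  0.049  0.461 -0.625 -1.439  6.629] 0.018 yaw 0.402 pos [0.6448 0.1254 0.1373] q6 1.31 w 0.0122
[-0.175  0.163  0.456 -0.928 -1.204  6.087] 0.039 yaw 0.362 pos [0.6449 0.1252 0.1372] q6 1.34 w 0.0119
[-0.169  0.149  0.47  -1.152 -1.085  6.262] 0.021 yaw 0.362 pos [0.6449 0.1252 0.1372] q6 1.34 w 0.0122
```

```bash

python3 -m pendant '[[[0,0,0],0],[[0,0,0],0],[[0,0,0],0],[[0,0,0],0],[[0,0,0],0],[[0,0,0],0]]' 0.6; python3 -m pendant '[[[0,0,1.5],0],[[0,0,3],0],[[0,0,3],0],[[0,0,3],0],[[-3,-2,2],0],[[-3,-2,0],0],[[-3,-2,0],0],[[-3,-2,0],0],[[-3,-2,0],0],[[-3,-2,0],0],[[-3,-2,0],0],[[-3,-2,0],0],[[0,0,0],0],[[0,0,0],0]]'
python3 - <<'E'
from h import *
t=ctrl.camera("top");s=ctrl.camera("side")
a=crop(t,185,140,50,75,8);b=crop(s,240,145,66,66,6)
b=cv2.copyMakeBorder(b,0,600-b.shape[0],0,0,cv2.BORDER_CONSTANT)
cv2.imwrite("pics/fin.png",np.hstack([a,b]))
E
```

```text
time_s: 20.5
ee_pos: [0.6448, 0.1249, 0.1366]
eef_rot: [-3.141, 0.0, 0.358]
force: [-0.6, 0.1, 0.3]
grip_width: 0.0487
grip_force: 0.0
time_s: 21.67
ee_pos: [0.4044, -0.0357, 0.2625]
eef_rot: [3.141, -0.002, 0.355]
force: [0.4, -0.3, -0.6]
grip_width: 0.0565
grip_force: 0.0
```

View pics/fin.png

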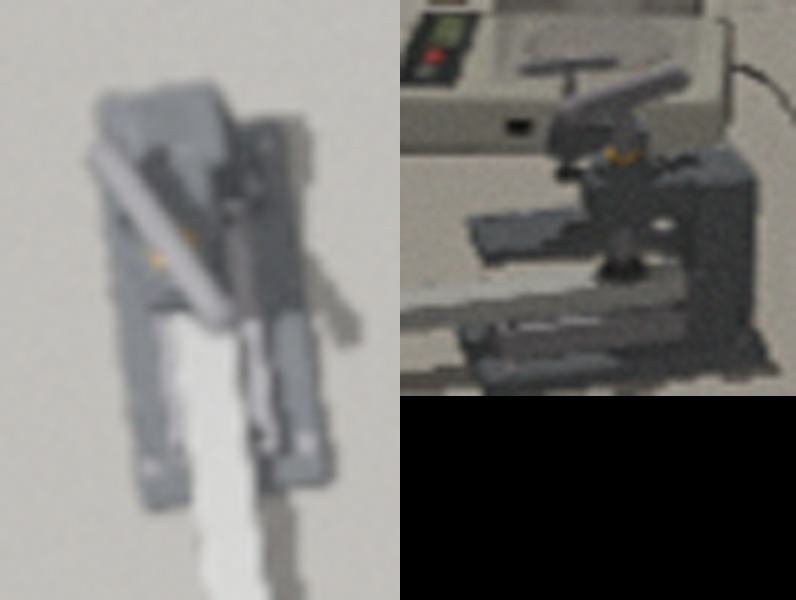

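The bar is clamped: the pad is on it at (622,272), its end is against the column, and the handle has sunk. The handle's angle suggests it slipped a little in the grip, so I'll measure it, grip again and check the torque.

```bash
python3 - <<'E'
from h import *
t=ctrl.camera("top");T=lambda x,y:(185+x/8-.5,140+y/8-.5)
e1,e2=at(t,*T(222,313),.157),at(t,*T(103,150),.157);print((e1+e2)/2,np.arctan2(*(e2-e1)[1::-1]),np.linalg.norm(e2-e1))
o=ctrl.get_obs();print(o["ee_pos"],o["eef_rot"],o["qpos"],o["moment"])
E
```

```text
[0.64128993 0.12612966 0.157     ] 0.6109940573226655 0.08084241884693767
[ 0.40557374 -0.03477667  0.26179273] [-3.14146673e+00 -5.93556581e-05  3.57637916e-01] [-1.75664328e-01 -7.02838680e-02  1.80166029e+00  1.40416307e-04
  1.41022914e+00  1.03747163e+00] [-0.04803839  0.02733835 -0.02267281]
```

```bash
python3 -m pendant '[[[2.96,1.985,-0.5],0.0315],[[2.96,1.985,-0.5],0.0315],[[2.96,1.985,-0.5],0.0315],[[2.96,1.985,-0.5],0.0315],[[2.96,1.985,-0.5],0.0315],[[2.96,1.985,-0.5],0.0315],[[2.96,1.985,-0.5],0.0315],[[2.96,1.985,-0.5],0.0315],[[0,0,0],0],[[0,0,0],0],[[0,0,-2],0],[[0,0,-2.5],0],[[0,0,-2.5],0],[[0,0,-1.5],0],[[0,0,0],0],[[0,0,0],0]]' 0.6
python3 m.py
python3 -m pendant '[[[0,0,0],0],[[0,0,0],0],[[0,0,0],0],[[0,0,0],0],[[0,0,0],0],[[0,0,0],0],[[0,0,0],0],[[0,0,0],0],[[0,0,0],0],[[0,0,0],0]]' 0 55 ; python3 m.py
```

```text
time_s: 23.15
ee_pos: [0.6414, 0.1235, 0.1373]
eef_rot: [-3.141, 0.0, 0.609]
force: [0.1, 0.6, 0.8]
grip_width: 0.0563
grip_force: 0.0
[-0.005 -0.004 -0.025  0.093  0.06   0.193] 0.029 yaw 0.609 pos [0.642  0.1237 0.1379] q6 1.1 w 0.0565
time_s: 24.28
ee_pos: [0.6418, 0.1236, 0.1368]
eef_rot: [3.142, -0.0, 0.609]
force: [0.5, -0.7, -0.3]
grip_width: 0.0115
grip_force: 55.0
[-0.056 -0.074 -0.045  0.206 -0.218 -0.257] 0.04 yaw 0.609 pos [0.6417 0.1237 0.1368] q6 1.1 w 0.0117
```

```bash
python3 -m pendant '[[[0,0,0],-0.1],[[0,0,0],0]]'>/dev/null; python3 m.py
python3 -m pendant '[[[0,0,0],-0.05],[[0,0,0],0]]'>/dev/null; python3 m.py
python3 -m pendant '[[[0,0,0],-0.03],[[0,0,0],0]]'>/dev/null; python3 m.py
```

```text
[-0.018  0.001  0.217  0.078 -0.013 -0.362] 0.024 yaw 0.511 pos [0.6417 0.1237 0.1368] q6 1.19 w 0.0115
[ 0.054  0.043  0.363 -0.336  0.696 -0.869] 0.037 yaw 0.46 pos [0.6417 0.1237 0.1368] q6 1.25 w 0.0115
[ 0.149  0.088  0.412 -0.602  0.625 -0.918] 0.025 yaw 0.43 pos [0.6417 0.1237 0.1368] q6 1.28 w 0.0116
```

```bash
python3 -m pendant '[[[0,0,0],-0.03],[[0,0,0],0]]'>/dev/null; python3 m.py
python3 -m pendant '[[[0,0,0],-0.03],[[0,0,0],0]]'>/dev/null; python3 m.py
```

```text
[ 0.222  0.167  0.501 -0.397  1.262 -0.819] 0.017 yaw 0.4 pos [0.6417 0.1237 0.1368] q6 1.31 w 0.0116
[ 0.333  0.097  0.537 -0.446  1.613 -2.031] 0.038 yaw 0.37 pos [0.6417 0.1237 0.1367] q6 1.34 w 0.0115
```

```bash

python3 -m pendant '[[[0,0,0],0],[[0,0,0],0],[[0,0,0],0],[[0,0,0],0],[[0,0,0],0],[[0,0,0],0]]' 0.6; python3 -m pendant '[[[0,0,1.5],0],[[0,0,3],0],[[0,0,3],0],[[0,0,3],0],[[-3,-2,2],0],[[-3,-2,0],0],[[-3,-2,0],0],[[-3,-2,0],0],[[-3,-2,0],0],[[-3,-2,0],0],[[-3,-2,0],0],[[-3,-2,0],0],[[0,0,0],0],[[0,0,0],0],[[0,0,0],0],[[0,0,0],0]]'
python3 - <<'E'
from h import *
t=ctrl.camera("top");s=ctrl.camera("side")
a=cv2.resize(t["color"][:,:,::-1],(400,300));a=np.vstack([a,cv2.resize(s["color"][:,:,::-1],(400,300))]);b=crop(t,185,140,50,75,8)
cv2.imwrite("pics/fin2.png",np.hstack([a,b]))
E
```

```text
time_s: 27.42
ee_pos: [0.6418, 0.1236, 0.1369]
eef_rot: [3.141, -0.0, 0.369]
force: [0.0, -0.0, -0.7]
grip_width: 0.0481
grip_force: 0.0
time_s: 28.75
ee_pos: [0.4024, -0.036, 0.2618]
eef_rot: [-3.142, -0.0, 0.37]
force: [-0.5, -0.2, -0.2]
grip_width: 0.0564
grip_force: 0.0
```

View pics/fin2.png

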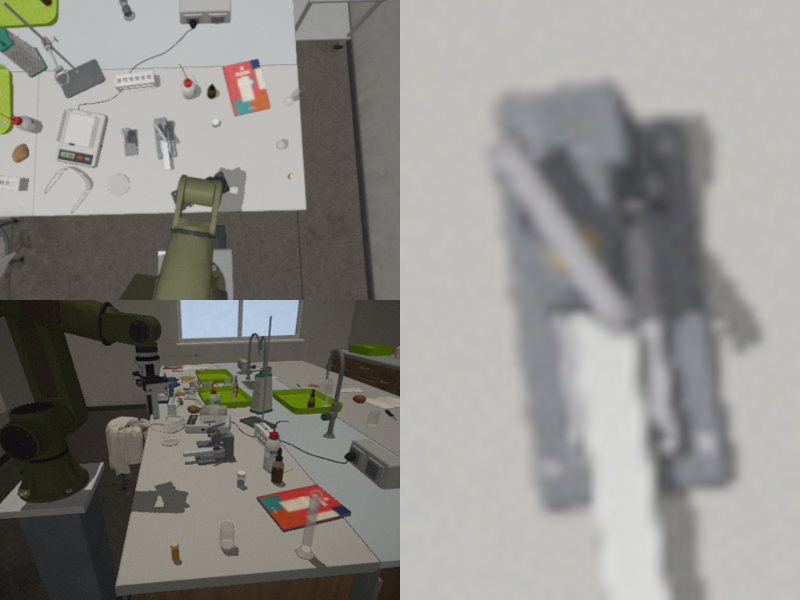

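The bar is centred and clamped, with the handle near (560,235) in the crop. The pot, beaker, vial and petri dish all stand where they did, and the arm is clear.

```bash
python3 -c "
from station import ctrl;print(ctrl.hand_in())"
```

```text
the job is handed in; nothing more can be done
None
```

I laid the bar along the middle of the bed with one end against the column, clamped it to an estimated 40–50 N at the pad (worked out from handle torque), let go, and handed the job in at about 29 s; the glassware and bottles stand where they were.

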